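Put the roller mixer into third gear

TASK

Set the tube roller mixer to its third speed by pushing its red gear lever with the fingertips: bring it to the middle of the left-hand lane, push it across the H-shaped gate to the right-hand lane, then push it forward, away from the robot, fully home to the end of the third slot (three green dots). Do not pull the lever up, do not let it slip into the fourth slot on the way, and leave the rack, vial and everything else on the bench where they stand. Leave the lever there and take the hand away.

Things in the scene. Friction and masses are not known exactly. Their poses are not given: they have to be found in the camera images.
- mixer: white tube roller mixer, fixed, 300 (x) x 360 (y) mm; origin at the centre of its underside. x points forward (from the robot's side to the rollers), y left, z up. Flat deck 72 mm above the bench; the gate is on the front half; at x 17 to 142 mm lie four rollers along y, tops 101 mm above the bench, with two fixed tubes at x 110 mm, tops about 120 mm above it.
- neutral (a point): centre of the H gate, at the top face of its aluminium plate (128 x 110 mm, top 84 mm above the bench), 60 mm in front of the mixer's origin; axes as the mixer's. Two lanes run along x at y = +25 mm (left) and -25 mm (right), joined by a cross channel along y at x = 0. Lanes leave the stem 3 mm of play, the channel 5 mm either way of x = 0; its corners are rounded.
- slot3_end (a point): the stem's centre line at the plate's top face when the lever is fully home in slot 3: 32 mm forward and 25 mm right of the gate's centre; axes as the mixer's. Slot 1 is the forward end of the left lane, 2 its near end, 3 the forward end of the right lane, 4 its near end; each is marked by its number of dots (slot 3 green, others black).
- handle (a point): middle of the gear lever's upright red handle, a round bar 28 mm in diameter from 100 to 162 mm above the bench (this point 132 mm above it), on a 12 mm steel stem. The lever stays upright and slides in the mixer's x and y, guided by the gate; it needs about 2 N (friction) and stays where it is left. At least 65 mm is free beside the handle towards the rack and the vial.
- lever_across (a joint): lever position across the gate, m: 0 = left lane, 0.05 = right lane (grows towards the mixer's -y). Starts at the left lane.
- lever_forward (a joint): lever position along the lanes, m: 0 = level with the cross channel, +0.032 = forward end (slots 1 and 3), -0.032 = near end (slots 2 and 4); grows along the mixer's +x. Starts anywhere from slot 2 to slot 1.
- lever_lift (a joint): how far the lever has been pulled up, m: 0 = down, range to 0.02; a spring (5 N and more) holds it down. It is to stay down.
- tube_rack_mid (a point): yellow microtube rack with small capped tubes, 90 x 46 x 46 mm, standing loose on the mixer's deck about 140 mm left of the gate's centre; this point is its middle, 23 mm above the deck. Bystander.
- vial_mid (a point): amber reagent vial with blue cap, 38 mm diameter, 62 mm high, standing loose on the deck about 140 mm right of the gate's centre; this point is its middle, 31 mm above the deck. Bystander.
- tip_box_a: blue pipette-tip box with yellow lid, 118 x 82 x 88 mm, loose on the bench to the right; origin at the centre of its underside. Bystander.
- tip_box_b: blue pipette-tip box with white lid, 118 x 82 x 88 mm, loose on the bench to the right; origin at the centre of its underside. Bystander.
- media_bottle: glass bottle with blue cap, 76 mm diameter, 165 mm high, loose on the bench to the left; origin at the centre of its underside. Bystander.
- pen_cup: clear open cup, 76 mm rim diameter, 95 mm high, loose on the bench to the left; origin at the centre of its underside. Bystander.

How it is judged:
By the outcome, as a careful person would: the job done as asked, in the order asked, and still so for the second after the job is handed in, with the robot touching nothing.
It also fails if it takes over 58 s, if anything falls off the work surface, if the arm or the gripper's body presses on something with over 40 N, if the wrist force passes 120 N, or if a joint passes its speed limit or range.

ROBOT

A 6-joint arm with a two-finger parallel gripper is mounted at the origin on the work surface. World frame = base frame: x ahead of the robot, y to its left, z up, the work surface at z = 0. Lengths are in mm, angles in rad, forces in N, time in s.
With the tool pointing down it reaches from about 275 to 1000 mm from the base axis. Payload 8.4 kg.
Tool frame: the origin (TCP) lies on the centre line of the jaws, within the pads' length; the fingertips stand 14 mm ahead of it and the grasp point (between the pads) lies 5 mm behind it; z points along the fingers, y is the line along which they close (so a half turn about z gives the same grasp; the last joint's range is limited). The gripper opens to 85 mm and grips with 20 to 120 N. Pads are 22 mm wide; open, the fingers measure 114 mm over their backs; the gripper's body (76 mm by 85 mm) begins 54 mm behind the grasp point. The pads swing forward as they close: fully open they stand 13 mm farther back than shut.
Start: joints at [-0.002, 0.353, 1.633, -0, 1.155, -0.002], TCP at [625.002, -0, 245.281] pointing down, gripper open.
Joint ranges: [-2.63, 2.63], [-0.92, 2.1], [0.06, 2.66], [-1.3, 4.44], [0, 2.69], [-3.02, 3.02]. Speed limits (rad/s): [2.22, 2.22, 2.79, 3.14, 3.14, 3.14].

INTERFACE

Orientations are given as [roll, pitch, yaw] about the fixed x, y, z axes, in that order (R = Rz(yaw) Ry(pitch) Rx(roll)).
In Python, from rig import r gives the robot as it stands.
- The arm moves only by the tool step_arm, never from a script. Its argument "plan" is text: rows parted by semicolons, each of 7 numbers parted by spaces: the turn, a rotation vector about the world's x, y, z in degrees, then the shift along the world's x, y, z in mm, then the closure in counts, from 0 (fully open) to 255 (shut). In form: rx ry rz x y z hand; .... A call has 1 to 8 rows; each row is the pose to reach, as a shift and turn from the pose commanded when the call began; what a row does not reach only later rows make up. A row lasts 1/10 s, in which the tool goes at most 50 mm and 8.59 degrees, less where a joint would pass 70% of its speed; a pose out of reach is approached as far as the arm can. A call with a gripper value outside its range is refused whole. The fingers move at their own pace and stop on an object; "force" is the grip in N (left out, the last holds). Time passes only in rows, so rows that repeat a pose let the fingers close. It gives the time, the measured TCP pose, the force, the opening and the grip force at its end, in the units of the state.
- r.sense(): the state, without advancing time (a new reading comes with each control period).
- r.grab_frame(name): name is "scene" or "side" or "wrist"; returns (picture, depth): 400x640x3 uint8, red, green, blue; 400x640 float32, mm along the optical axis (not along the pixel's ray), 0 where there is no reading.
- r.get_calibration(name): a dict with "K" (3x3 intrinsics, pixels), "k1" (the pictures are not rectified: a ray, as slopes to the right and down, at radius r is drawn at 1 + k1 r^2 times it, then the intrinsics apply), "world_from_camera" (4x4, takes a point from camera to world coordinates). Camera axes: x right, y down, z forward; pixel columns grow to the right and rows downward; lengths in mm; the calibration is good to about 2 mm. A picture is of the moment at which its call begins: read the wrist's pose just before it. get_calibration takes no time and is no camera call; for the wrist camera it gives the pose at the moment of the call.
- r.sign_off(): hands the job in; it is judged then, once.
The state is a dict: "clock": time; "qpos": joint angles; "qvel": joint speeds; "joint_efforts": joint torques, N m; "eef_pos": TCP position; "tcp_rot": TCP orientation; "contact_force": force on the tool from outside, world axes, zero at the start; "wrist_torque": the same for the moment, N m; "opening": opening from 0.0 (shut) to 1.0 (fully open); "grasp_force": force on a finger pad.
Only numpy, scipy, OpenCV 4.12 (cv2) and the standard library are available. Lean on these libraries where they do the work, as an engineer would, in place of code of your own. Each camera call takes 0.05 s, during which the arm holds its last target. There are 200 camera calls.

## Working session

There is one attempt and no reset: what is moved stays moved. The work goes in short steps, Python scripts to look and compute and a tool call to move; the robot and the scene stay as the last step left them, time stands still between calls to the robot, and variables do not carry over. Pictures are saved under pics/ and viewed, at most 10 in all, crops included, and the job is handed in when it is done.

Besides the shell and the picture viewer there is one more tool, called after "Call:" as name(argument=value, ...) on one line, values as JSON. step_arm: Moves the arm, as the interface text tells. Its arguments: {"type":"object","properties":{"plan":{"type":"string"},"force":{"type":"number"}},"required":["plan"]}

```bash
mkdir -p pics
cat > h.py <<'E'
import numpy as np, cv2
from rig import r
def grab(n,f):
    c=r.get_calibration(n); p,d=r.grab_frame(n); cv2.imwrite('pics/'+f+'.png',p[:,:,::-1]); np.savez('pics/'+f,p=p,d=d,K=c['K'],k1=c['k1'],T=c['world_from_camera'])
def cloud(f):
    z=np.load('pics/'+f+'.npz'); d=z['d']; v,u=np.mgrid[:400,:640].astype(float)
    s=cv2.undistortPoints(np.stack([u.ravel(),v.ravel()],1)[:,None],z['K'],np.array([float(z['k1']),0,0,0]))[:,0]
    P=np.c_[s*d.ravel()[:,None],d.ravel()]; T=z['T']; W=P@T[:3,:3].T+T[:3,3]
    return W.reshape(400,640,3),z['p'],d
E
python3 - <<'E'
from h import *
for n in('scene','side'):
    grab(n,n+'0'); W,p,d=cloud(n+'0')
    h=cv2.cvtColor(p,cv2.COLOR_RGB2HSV); m=((h[...,0]<6)|(h[...,0]>174))&(h[...,1]>150)&(h[...,2]>80)&(d>0)
    q=W[m]; print(n,m.sum(),np.median(q,0),np.percentile(q,[2,98],axis=0)); v,u=np.nonzero(m);print(u.min(),u.max(),v.min(),v.max())
a=cv2.imread('pics/scene0.png')
print(r.sense())
E
```

```text
scene 120 [550.87460533 -39.45536454 153.24256999] [[532.91525485 -51.61973604  99.28457037]
 [963.12217186 226.82542912 225.72062674]]
309 463 199 218
side 117 [530.81198039 -45.58831148 149.71401121] [[521.35570286 -53.06928605 111.64143567]
 [952.68714291 223.67714319 220.57701549]]
321 379 95 205
{'clock': 0.1, 'qpos': array([-2.40986522e-03,  3.53590774e-01,  1.63407308e+00,  7.87985834e-06,
        1.15520591e+00, -2.39882893e-03]), 'qvel': array([ 0.00052904, -0.00026812, -0.00244163, -0.00201592,  0.00048283,
        0.00073259]), 'joint_efforts': array([ 4.27485766e-04, -6.06356549e+01, -3.42817569e+01, -7.40920814e-05,
        3.91241178e-03, -4.99377973e-05]), 'eef_pos': array([ 6.24579715e+02, -2.78184729e-03,  2.44623624e+02]), 'tcp_rot': array([-3.14031556e+00, -1.02686065e-05,  1.57078210e+00]), 'contact_force': array([ 0.34256938, -0.81482732, -0.7023163 ]), 'wrist_torque': array([0.03639999, 0.00111982, 0.01002527]), 'grasp_force': 0.0, 'opening': 0.998871370612371}
```

View pics/scene0.png

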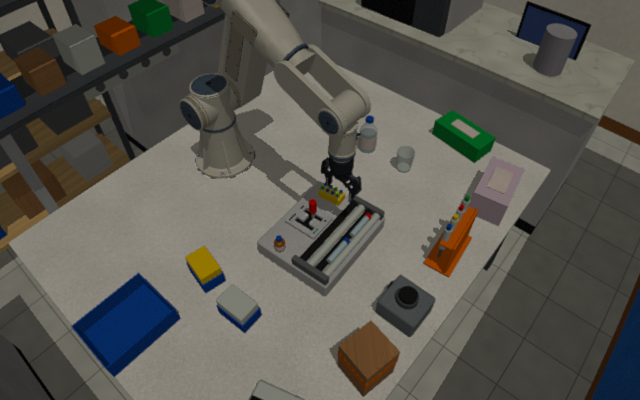

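View pics/side0.png

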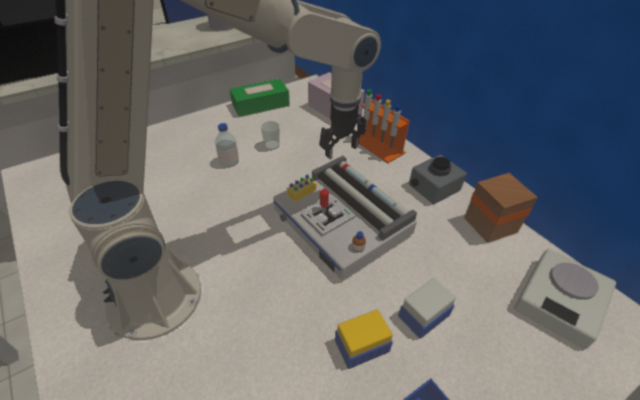

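Both views show the white mixer with the red handle (scene 312,206; side 324,198), the yellow rack on its left and the vial on its right. Next is the wrist view.

Run:
```python
from h import *
grab('wrist','w0'); print(np.load('pics/w0.npz')['T'].round(2))
for n in('scene0','side0','w0'):
    W,p,d=cloud(n)
    h=cv2.cvtColor(p,cv2.COLOR_RGB2HSV); m=((h[...,0]<6)|(h[...,0]>174))&(h[...,1]>150)&(h[...,2]>60)&(d>0)&(W[...,2]>100)&(W[...,2]<170)&(W[...,0]<620)
    q=W[m]; print(n,m.sum(),np.median(q,0) if len(q) else 0,(np.percentile(q,[3,97],axis=0)) if len(q) else 0)
    # mixer deck
    m=(abs(W[...,2]-72)<4)&(h[...,1]<60)&(d>0)&(abs(W[...,0]-600)<300)&(abs(W[...,1])<300)
    k,l,st,_=cv2.connectedComponentsWithStats(m.astype(np.uint8)); i=1+np.argmax(st[1:,4]); q=W[l==i][:,:2].astype(np.float32)
    print(cv2.minAreaRect(q), len(q))
```

```text
[[ 1.0000e+00 -0.0000e+00 -0.0000e+00  6.2539e+02]
 [-0.0000e+00 -9.6000e-01 -2.9000e-01  7.5130e+01]
 [-0.0000e+00  2.9000e-01 -9.6000e-01  3.7395e+02]
 [ 0.0000e+00  0.0000e+00  0.0000e+00  1.0000e+00]]
scene0 97 [546.11672442 -46.20107348 146.24677813] [[532.48860202 -52.11292512 112.8711527 ]
 [554.42801388 -31.59313731 164.30036544]]
((543.813720703125, -63.06608581542969), (185.86614990234375, 360.97064208984375), 4.40519380569458) 1616
side0 95 [529.18670769 -47.64123891 147.18215221] [[521.37090418 -52.94861639 113.8634517 ]
 [540.01487157 -36.26781335 163.50659509]]
((592.9844970703125, -60.21629333496094), (298.5225830078125, 359.3512268066406), 3.7487800121307373) 2887
w0 1231 [543.25686497 -29.29433949 146.32091873] [[529.34335907 -40.87386415 112.43788127]
 [552.01580517 -24.71660137 163.03057797]]
((531.3057250976562, -48.57676696777344), (165.3722686767578, 332.72210693359375), 3.658550977706909) 23718
```

View pics/w0.png

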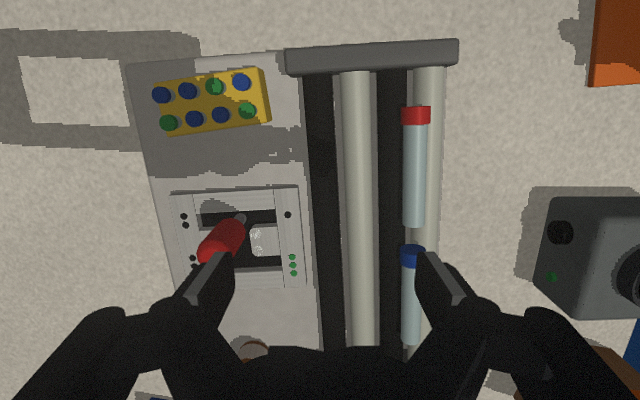

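The wrist view shows the gate, with its plate around (170-305, 187-295). The red lever is in the left lane with its stem at (240,218), and the three green dots are at (293,265). I'll fit the handle and the plate more closely.

```bash
cat >> h.py <<'E'
from scipy.optimize import least_squares
def fit(ns):
    Q=[]
    for n in ns:
        W,p,d=cloud(n); h=cv2.cvtColor(p,cv2.COLOR_RGB2HSV)
        m=((h[...,0]<6)|(h[...,0]>174))&(h[...,1]>150)&(h[...,2]>60)&(d>0)&(W[...,2]>103)&(W[...,2]<157)&(W[...,0]<640)&(W[...,0]>450)&(abs(W[...,1]+60)<80)
        q=W[m][:,:2]; T=np.load('pics/'+n+'.npz')['T'][:2,3]
        if len(q)<20: continue
        c0=q.mean(0); c0=c0+14*(c0-T)/np.linalg.norm(c0-T)
        s=least_squares(lambda c:np.linalg.norm(q-c,axis=1)-14,c0,loss='soft_l1'); print(n,'handle',s.x.round(1),len(q),'rms',np.sqrt(np.mean(s.fun**2)).round(2))
        m=(abs(W[...,2]-84)<3.5)&(h[...,1]<70)&(d>0)&(abs(W[...,0]-533)<90)&(abs(W[...,1]+64)<90)
        k,l,st,_=cv2.connectedComponentsWithStats(cv2.morphologyEx(m.astype(np.uint8),cv2.MORPH_OPEN,np.ones((2,2),np.uint8))); i=1+np.argmax(st[1:,4])
        print(n,'plate',cv2.minAreaRect(W[l==i][:,:2].astype(np.float32)),st[i])
E
python3 -c "
from h import *
fit(['scene0','side0','w0'])"
```

```text
scene0 handle [540.1 -37.2] 65 rms 1.9
scene0 plate ((864.8844604492188, -416.707763671875), (59.14090347290039, 998.565673828125), 47.938140869140625) [287 217  19  15  91]
side0 handle [534.9 -37.5] 65 rms 1.69
side0 plate ((277.5318908691406, -351.7969665527344), (924.809814453125, 160.252685546875), 48.188053131103516) [302 197  53  38 695]
w0 handle [538.2 -38.9] 851 rms 0.39
w0 plate ((543.5906372070312, -22.04326629638672), (209.5343780517578, 143.63279724121094), 84.34074401855469) [ 169  188  139  103 7475]
```

Call:
step_arm(plan="0 0 2 -40 -20 0 255;0 0 4 -85 -50 0 255;0 0 4 -85 -50 0 255;0 0 4 -85 -50 0 255;0 0 4 -85 -50 0 255;0 0 4 -85 -50 0 255")

```text
clock: 0.75
eef_pos: [541.1, -49.5, 245.3]
tcp_rot: [3.141, -0.0, 1.641]
contact_force: [0.6, -1.0, -0.3]
opening: 0.004
grasp_force: 0.0
```

```bash
sed -i 's/W\[l==i\]\[:,:2\]/W[(l==i)\&m][:,:2]/' h.py
python3 - <<'E'
from h import *
grab('wrist','w1'); s=r.sense(); print(s['eef_pos'],s['tcp_rot'],s['opening'],s['clock'],s['contact_force'])
fit(['w1'])
W,p,d=cloud('w1'); h=cv2.cvtColor(p,cv2.COLOR_RGB2HSV)
g=(abs(h[...,0].astype(int)-60)<20)&(h[...,1]>120)&(abs(W[...,2]-84)<5)
k,l,st,c=cv2.connectedComponentsWithStats(g.astype(np.uint8))
for i in range(1,k):
    if st[i,4]>5: print('green',c[i].round(),W[l==i].mean(0).round(1),st[i,4])
E
```

```text
[540.91993719 -49.51220458 245.23837907] [ 3.14126116e+00 -7.38500008e-05  1.64119936e+00] -0.0027425810842756724 0.8 [-0.5078994  -0.13086191  0.57831256]
w1 handle [538.7 -38.8] 292 rms 0.34
w1 plate ((539.3230590820312, -61.81149673461914), (127.49630737304688, 110.11052703857422), 3.5114338397979736) [  253   139   138   110 10130]
green [372. 214.] [591.4 -76.9  85.6] 26
green [371. 223.] [591.8 -86.1  86. ] 27
green [371. 232.] [592.6 -95.4  86. ] 23
```

View pics/w1.png

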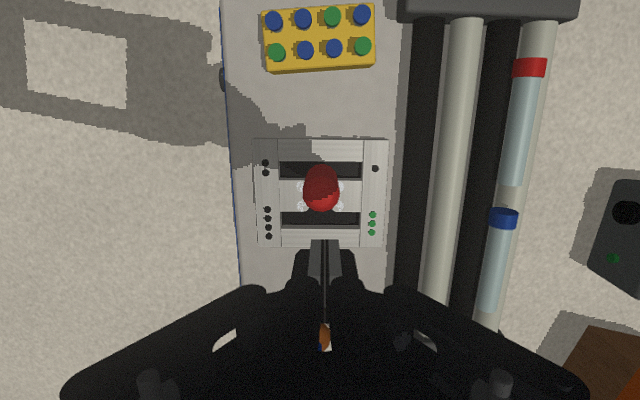

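The plate fit gives a centre of (539.3, -61.8) and a yaw of 3.5°. The lever is already level with the cross channel in the left lane, so I'll go down on its left side.

Call:
step_arm(plan="0 0 -0.5 -4 48 0 255;0 0 -0.5 -4 48 0 255;0 0 -0.5 -4 48 -40 255;0 0 -0.5 -4 48 -80 255;0 0 -0.5 -4 48 -118 255;0 0 -0.5 -4 48 -118 255;0 0 -0.5 -4 48 -118 255")

```text
clock: 1.5
eef_pos: [536.3, -1.9, 127.4]
tcp_rot: [-3.14, -0.0, 1.632]
contact_force: [-0.1, -0.1, 0.7]
opening: 0.001
grasp_force: 0.0
```

Run:
```python
from h import *
grab('wrist','w2'); s=r.sense(); print(s['eef_pos'],s['tcp_rot'],s['contact_force'])
fit(['w2'])
```

```text
[537.18582288  -1.97449962 128.54215238] [3.14036749e+00 1.31657609e-04 1.63220655e+00] [ 0.87836678  0.23793348 -0.26628634]
w2 handle [539.2 -38.8] 273 rms 0.45
w2 plate ((502.2188720703125, -27.126630783081055), (58.251888275146484, 38.5107421875), 4.672038555145264) [ 217  239   96   57 3313]
```

View pics/w2.png

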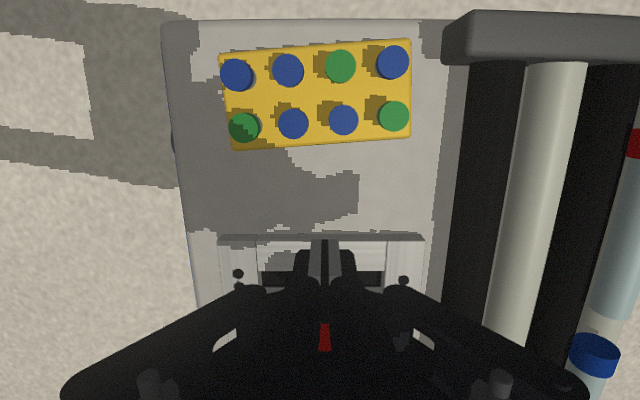

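The fingers are down on the lever's left with the handle just ahead, visible as red at (325,338), and everything is clear. Now I'll push across.

Call:
step_arm(plan="0 0 0 0.5 -8 0 255;0 0 0 1 -14 0 255;0 0 0 1 -20 0 255;0 0 0 1.5 -26 0 255;0 0 0 2 -32 0 255;0 0 0 2.5 -38 0 255;0 0 0 2.5 -44 0 255;0 0 0 3 -50 0 255")

```text
clock: 2.35
eef_pos: [538.9, -52.5, 127.2]
tcp_rot: [-3.141, -0.0, 1.632]
contact_force: [-2.3, 3.0, 1.3]
opening: 0.004
grasp_force: 0.0
```

Run:
```python
from h import *
grab('side','s1');grab('scene','c1'); s=r.sense(); print(s['eef_pos'],s['contact_force'])
fit(['side0','s1','scene0','c1'])
```

```text
[538.99266821 -52.93108279 127.15181462] [-0.46805265 -0.25019373 -0.62666411]
side0 handle [534.9 -37.5] 65 rms 1.69
side0 plate ((535.5772705078125, -65.51054382324219), (128.97979736328125, 106.5633316040039), 4.097931385040283) [302 197  53  38 695]
s1 handle [537.9 -76. ] 80 rms 1.96
s1 plate ((534.6621704101562, -65.39192199707031), (128.33534240722656, 106.52357482910156), 3.4328525066375732) [303 201  53  34 616]
scene0 handle [540.1 -37.2] 65 rms 1.9
scene0 plate ((525.3224487304688, -105.1033935546875), (25.6328125, 82.26124572753906), 84.5393295288086) [287 217  19  15  91]
c1 handle [541.9 -76.7] 72 rms 2.04
c1 plate ((584.6373901367188, -54.42581558227539), (45.45652389526367, 96.72107696533203), 0.03134806454181671) [311 217  23  20 147]
```

It has moved about 39 mm and needs about 10 more.

Call:
step_arm(plan="0 0 0 0 -3 0 255;0 0 0 0.5 -6 0 255;0 0 0 0.5 -8 0 255;0 0 0 0.5 -10 0 255;0 0 0 0.5 -11 0 255")

```text
clock: 2.95
eef_pos: [539.5, -62.8, 127.3]
tcp_rot: [-3.142, -0.001, 1.632]
contact_force: [-0.0, 7.3, 0.9]
opening: -0.0
grasp_force: 1.3
```

Run:
```python
from h import *
grab('side','s2');grab('scene','c2'); s=r.sense(); print(s['eef_pos'],s['contact_force'])
fit(['s2','c2'])
```

```text
[539.4244095  -62.56766503 127.22675592] [-0.42359952  5.80220126 -0.23353509]
s2 handle [538.4 -86. ] 74 rms 1.98
s2 plate ((534.3796997070312, -65.54411315917969), (130.03982543945312, 106.59266662597656), 3.5892632007598877) [302 203  54  33 621]
c2 handle [542.6 -85.1] 74 rms 2.51
c2 plate ((544.8202514648438, -82.71298217773438), (122.62297821044922, 68.062744140625), 4.2688164710998535) [288 214  31  26 190]
```

The lever is against the right-lane wall at 7 N. I'll back off, lift, and come down behind it on the near side.

Call:
step_arm(plan="0 0 0 0 12 0 255;0 0 0 -1 20 0 255;0 0 0 -1 20 35 255;0 0 0 -1 20 72 255;0 0 0 -40 20 72 255;0 0 0 -56 -20 72 255;0 0 0 -56 -27 72 255;0 0 0 -56 -27 72 255")

```text
clock: 3.85
eef_pos: [483.6, -90.5, 199.6]
tcp_rot: [3.141, 0.0, 1.63]
contact_force: [0.1, -0.1, -1.0]
opening: -0.003
grasp_force: 0.0
```

Run:
```python
from h import *
grab('wrist','w3'); s=r.sense(); print(s['eef_pos'],s['contact_force'])
fit(['w3'])
```

```text
[483.93786353 -89.94258883 199.49476793] [ 0.84431442  0.1518783  -0.15413103]
w3 handle [541.9 -86.8] 925 rms 0.34
w3 plate ((539.2784423828125, -61.824554443359375), (127.41055297851562, 109.07618713378906), 3.5580244064331055) [  315    97   167   135 14734]
```

View pics/w3.png

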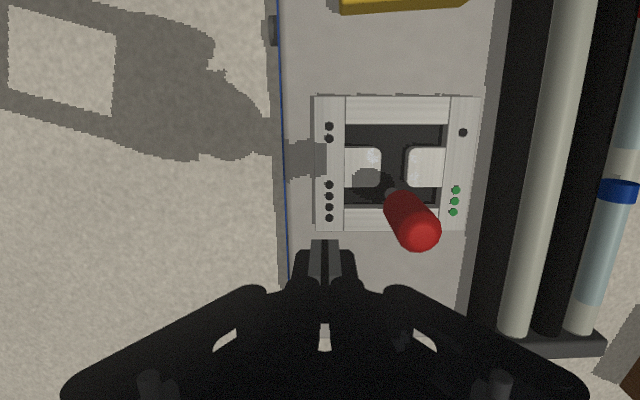

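The view shows the lever in the right lane (handle top 415,232), level with the channel at a forward position of about +1 mm, and the fingers clear behind it. I'll descend and push forward.

Call:
step_arm(plan="0 0 0 0 0 -36 255;0 0 0 0 0 -72 255;0 0 0 0 0 -72 255;0 0 0 10 0.6 -72 255;0 0 0 20 1.2 -72 255;0 0 0 28 1.7 -72 255;0 0 0 34 2.1 -72 255;0 0 0 40 2.4 -72 255")

```text
clock: 4.7
eef_pos: [525.1, -87.6, 128.7]
tcp_rot: [3.139, 0.0, 1.632]
contact_force: [-2.3, 2.9, 7.4]
opening: -0.001
grasp_force: 3.9
```

Call:
step_arm(plan="0 0 0 3 0.2 0 255;0 0 0 6 0.4 0 255;0 0 0 9 0.5 0 255;0 0 0 12 0.7 0 255")

```text
clock: 5.1
eef_pos: [535.6, -86.8, 128.4]
tcp_rot: [-3.141, -0.0, 1.632]
contact_force: [-12.6, 0.5, 13.8]
opening: 0.003
grasp_force: 9.3
```

Run:
```python
from h import *
grab('wrist','w4'); grab('side','s4'); s=r.sense(); print(s['eef_pos'],s['contact_force'])
fit(['w4','s4'])
```

```text
[535.13725308 -86.85395775 128.46904397] [-10.6507397    0.24972935  14.06625237]
w4 handle [572.3 -84.9] 2986 rms 0.35
w4 plate ((538.8973999023438, -62.11408233642578), (128.147216796875, 109.7579345703125), 3.724803924560547) [  213    95   238   183 25636]
s4 handle [569.1 -83.6] 70 rms 1.38
s4 plate ((536.133056640625, -65.57423400878906), (130.2034149169922, 107.27236938476562), 3.1812708377838135) [303 204  53  31 550]
```

View pics/w4.png

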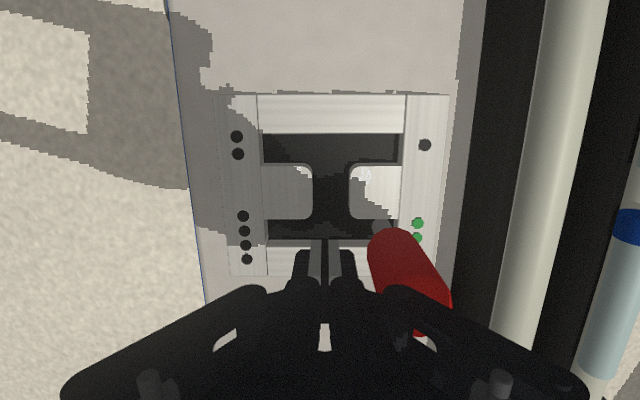

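The lever is in slot 3 with its stem at (382,228), but a knuckle was pressing on the handle's upper edge. I'll withdraw, and push once more with the hand higher so the lever is surely home.

Call:
step_arm(plan="0 0 0 -5 -0.3 0 255;0 0 0 -20 -1.2 0 255;0 0 0 -25 -1.5 12 255;0 0 0 -25 -1.5 22 255;0 0 0 -25 -1.5 22 255")

```text
clock: 5.7
eef_pos: [512.7, -88.7, 151.8]
tcp_rot: [3.137, 0.001, 1.632]
contact_force: [1.0, 0.1, 1.0]
opening: 0.004
grasp_force: 0.0
```

Run:
```python
from h import *
grab('wrist','w5'); s=r.sense(); print(s['eef_pos'],s['contact_force'])
fit(['w5'])
```

```text
[512.25387536 -88.59179081 150.90605403] [ 0.32147371 -0.09995948  0.14334849]
w5 handle [572.1 -84.9] 2250 rms 0.38
w5 plate ((539.210693359375, -61.88995361328125), (127.88677215576172, 109.45716857910156), 3.7482848167419434) [  263    95   210   164 21382]
```

Call:
step_arm(plan="0 0 0 10 0.6 0 255;0 0 0 18 1.1 0 255;0 0 0 22 1.4 0 255;0 0 0 25 1.5 0 255;0 0 0 27 1.6 0 255;0 0 0 29 1.8 0 255")

```text
clock: 6.35
eef_pos: [539.5, -86.6, 149.0]
tcp_rot: [-3.141, -0.0, 1.632]
contact_force: [-0.1, 0.0, -0.1]
opening: -0.001
grasp_force: 0.0
```

Call:
step_arm(plan="0 0 0 2 0.1 0 255;0 0 0 4 0.2 0 255;0 0 0 5 0.3 0 255;0 0 0 5 0.3 0 255")

```text
clock: 6.75
eef_pos: [544.0, -86.3, 149.2]
tcp_rot: [-3.14, -0.0, 1.632]
contact_force: [-2.8, -0.8, 1.4]
opening: -0.003
grasp_force: 1.2
```

Call:
step_arm(plan="0 0 0 1 0.1 0 255;0 0 0 2 0.1 0 255;0 0 0 3 0.2 0 255;0 0 0 3 0.2 0 255")

```text
clock: 7.15
eef_pos: [545.3, -86.2, 149.0]
tcp_rot: [-3.137, -0.0, 1.632]
contact_force: [-9.6, -1.8, 7.2]
opening: -0.003
grasp_force: 5.3
```

It's hard against the end stop, with force well above friction. Now I'll withdraw backwards, then up.

Call:
step_arm(plan="0 0 0 -8 -0.5 0 255;0 0 0 -30 -1.8 0 255;0 0 0 -60 -3.6 0 255;0 0 0 -60 -3.6 40 255;0 0 0 -60 -3.6 80 255;0 0 0 -60 -3.6 95 255;0 0 0 -60 -3.6 95 255;0 0 0 -60 -3.6 95 255")

```text
clock: 7.95
eef_pos: [487.5, -89.6, 244.0]
tcp_rot: [3.141, 0.0, 1.632]
contact_force: [-0.3, 0.3, -0.9]
opening: -0.004
grasp_force: 0.0
```

Run:
```python
from h import *
grab('wrist','w6'); grab('side','s6'); s=r.sense(); print(s['eef_pos'],s['contact_force'])
fit(['w6','s6'])
```

```text
[486.79683706 -89.53771282 242.9759633 ] [-0.77064519  0.31863493 -0.23534494]
w6 handle [572.3 -84.7] 561 rms 0.4
w6 plate ((539.26220703125, -61.66471862792969), (127.39869689941406, 108.8862533569336), 3.298508644104004) [  312    98   142   117 10828]
s6 handle [568.8 -83.3] 78 rms 1.65
s6 plate ((534.6192626953125, -64.89015197753906), (128.21737670898438, 107.53390502929688), 3.7977447509765625) [304 197  52  38 694]
```

View pics/w6.png

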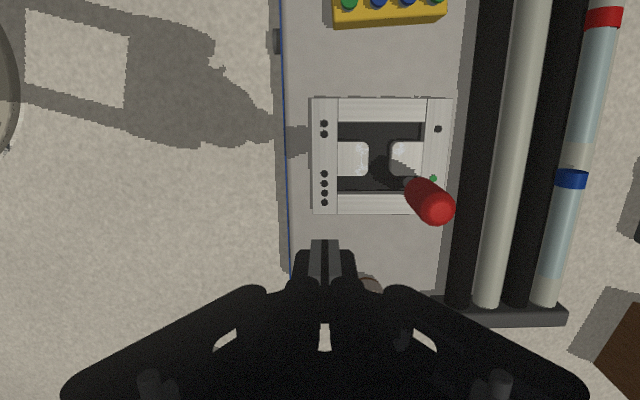

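View pics/s6.png

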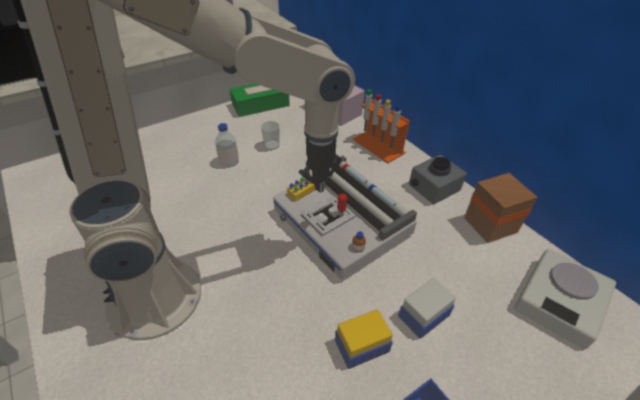

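The lever is at the forward end of the right lane, next to the green dots (wrist 432,200; side 342,203). The rack and vial haven't moved and the hand is clear.

```bash
python3 -c "
from rig import r
print(r.sign_off())"
```

```text
the job is handed in; nothing more can be done
None
```

The lever is fully home in slot 3, pushed with closed fingertips across the gate and then forward to the end stop; the rack and vial are where they stood, the hand is clear, and the job was handed in at about 8 s.

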